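# Release the ratchet clamp on a measured casting

## Robot

A 6-joint arm with a two-finger parallel gripper is mounted at the origin on the work surface. World frame = base frame: x ahead of the robot, y to its left, z up, the work surface at z = 0. Lengths are in m, angles in rad, forces in N, time in s.
With the tool pointing down it reaches from about 0.375 to 0.9 m from the base axis. Payload 3.1 kg.
Tool frame: the origin (TCP) lies at the very end of the fingers, on their centre line; the grasp point (between the pads) lies 19 mm behind it; z points along the fingers, y is the direction in which the jaws open and shut (so a half turn about z gives the same grasp; the last joint's range is limited). The gripper opens to 87 mm and grips with 3 to 60 N. Pads are 19 mm wide; open, the fingers measure 117 mm over their backs; the gripper's body (75 mm by 190 mm) begins 51 mm behind the grasp point.
Start: joints at [0.982, 0.527, 1.433, -0, 1.181, -0.178], TCP at [0.25, 0.573, 0.223] pointing down, gripper open.
Joint ranges: [-3.08, 3.08], [-0.75, 2.2], [0.22, 2.44], [-1.43, 4.57], [0, 2.65], [-2.85, 2.85]. Speed limits (rad/s): [2.79, 2.79, 3.14, 3.14, 3.14, 3.14].

## Interface

Orientations are given as a 3x3 rotation matrix whose columns are the frame's x, y, z axes.
In Python, from rig import bot gives the robot as it stands.
- The arm moves only by the tool jog_arm, never from a script. Its argument "moves" is a list of rows, each a list of 7 numbers: the turn, a rotation vector about the tool's x, y, z in rad, then the shift along the tool's x, y, z in m, then the gripper command: -1 is shut, 1 is fully open, values between are in proportion. A call has 1 to 12 rows; each row shifts and turns the commanded pose from where the row before left it, along the tool's axes as they then stand; what a row does not reach is not made up. A row lasts 1/10 s, in which the tool goes at most 50 mm and 8.59 degrees, less where a joint would pass 70% of its speed; a pose out of reach is approached as far as the arm can. A call with a gripper value outside its range is refused whole. The fingers move at their own pace and stop on an object; "newtons" is the grip in N (left out, the last holds). Time passes only in rows, so rows that do not move let the fingers close. It gives the time, the measured TCP pose, the force and the opening at its end, in the units of the state.
- bot.sense(): the state, without advancing time (a new reading comes with each control period).
- bot.capture(name): name is "side" or "top" or "wrist"; returns the picture (400x640x3 uint8, blue, green, red); there is no depth.
- bot.camera_info(name): a dict with "mtx" (3x3 intrinsics, pixels), "world_from_camera" (4x4, takes a point from camera to world coordinates); the wrist camera has in their place "tool_from_camera" (4x4, takes a point from camera to tool coordinates, whose origin is the TCP and whose axes are the flange's). Camera axes: x right, y down, z forward; pixel columns grow to the right and rows downward; lengths in m; the calibration is good to about 2 mm. The wrist camera is an equidistant fisheye: a pixel r from the principal point sees the ray r / f radians off the axis. A picture is of the moment at which its call begins: read the wrist's pose just before it. camera_info takes no time and is no camera call.
- bot.job_done(): hands the job in, once; it reports no verdict.
Trained networks look in the newest picture that a camera, given by its name, has taken for a name from the list of things; names that differ only in an ending like _2 or _b are one class to them, and where a whole thing is asked for, a point or a joint stands for the part that bears it (a point fixed in the world has none). Each returns a list of dicts, best first, with "p" (0 to 1); they miss things now and then, are a little off and sometimes report something else, mostly with a low value. They report only what shows in the picture. A call takes as long as a camera call.
- bot.boxes_of(camera, thing): "location" ([x, y, z] in m, in world coordinates, good to about 4 mm: the middle of the surface that is visible of it).
- bot.trace(camera, thing): "mask" (400x640 bool, what is visible of it).
The state is a dict: "clock": time; "joints": joint angles; "joint_vel": joint speeds; "tau": joint torques, N m; "tool_pos": TCP position; "tool_rot": TCP orientation; "ft_force": force on the tool from outside, world axes, zero at the start; "moment": the same for the moment, N m; "width": opening from 0.0 (shut) to 1.0 (fully open).
Only numpy, scipy, OpenCV 4.12 (cv2) and the standard library are available. Lean on these libraries where they do the work, as an engineer would, in place of code of your own. Each camera call takes 0.05 s, during which the arm holds its last target. There are 200 camera calls.

## Task

The casting has been measured: release the ratchet clamp that bears on it. Wind the handle on a touch to take the load off the pawl, squeeze the pawl's finger post towards the handle to flick the pawl off the ratchet teeth, and with the pawl held off ease the drum back until its arm is fully home against the stop bolt; then let go so that the pawl drops back into the teeth. Never let the drum snap back, do not force the pawl or the handle (under about 16 N on the pawl post, 25 N on the handle), and leave the other things on the table alone.

Things in the scene. Friction and masses are not known exactly. Their poses are not given: they have to be found in the camera images.
- fixture: Aluminium fixture plate, 370 x 290 x 14 mm, bolted down; its place and yaw differ each time. Origin on the drum's vertical axis at table height, z up, x away from the robot at yaw 0. It carries the clamp and, at its far side, the fixed aluminium casting (125 x 175 mm, top 116 mm above the table) on which the drum's second arm bears with a rubber pad.
- drum_axis (a point): Point on the drum's vertical axis, 90 mm above the table, at the top of the grey ribbed drum (84 mm across). The drum turns above a fixed steel ratchet ring with 40 saw teeth, 116 mm across. Seen from above, winding is clockwise, easing back counter-clockwise.
- handle_grip (a point): Handle: upright bright steel post, 16 mm thick, at the end of the drum's grey crank arm, 139 mm from the drum axis. Point: its centre line, 108 mm above the table; post top 136 mm, crank arm top 66 mm. It stands on the counter-clockwise (unwinding) side of the pawl post; a finger bearing on its counter-clockwise side winds it on and carries the drum's load.
- tail_grip (a point): Pawl finger post: upright bright steel post, thinner (12 mm) than the handle, on the pawl's tail, 139 mm from the drum axis; engaged, it is 32 mm from the handle's centre line, on the clockwise side. Point: its centre line, 108 mm above the table; it stands free from 55 to 133 mm. Both posts together: 46 mm wide engaged, about 34 mm fully squeezed; one gripper from above closing on the line through both takes both.
- pawl_pivot (a point): Upright pivot of the hooked pawl on the crank arm, 71 mm from the drum axis, 68 mm from the finger post; the pawl turns with drum and handle. Squeezing the post towards the handle lifts the nose off the teeth. Unloaded, its spring needs 3 to 5 N at the post. While the drum's load rests on the pawl the undercut tooth grips the nose: more than 16 N, not to be forced.
- drum (a joint): Angle of drum and crank (rad), grows as it is wound. Starts at about 0.91, held by the pawl. A spring drives it back: 11 N at the handle when wound, 6 to 7 N at home. Home, where the arm meets the stop bolt, lies between 0 and 0.29. The nose comes free when wound on 0.02 to 0.03 (3 to 4 mm at the handle); hard stop 0.045 past the start. Teeth 0.157 apart. Let go short of home it runs at over 1 rad/s: snapping back.
- stop_lug: Parked stop: dark steel lug, 78 mm high, fixed on the plate beside the drum, with a 12 mm steel bolt through it at 66 mm height, against which the drum's padded arm comes home. Origin 36 mm before the lug, under the arm as it lies at drum angle 0. How far the bolt is screwed in differs by up to 24 mm and is not measured: home is felt, as the drum's load leaves the handle when the arm bears on the bolt.
- pawl_nose (a point): Nose of the pawl, in the teeth. A gripper whose fingers move together shares its grip: force on the handle less force on the post is the drum's load (11 N wound, 6 to 7 N home), their mean is the grip. About 12 N of grip squeezes the pawl with the drum wound, about 10 N near home. Pushing on once the arm is home loads the pawl post instead.
- pawl (a joint): Angle of the pawl on the crank (rad): 0 = nose fully in the teeth, grows as the finger post is squeezed towards the handle (68 mm lever), clear of the teeth from about 0.11, end of travel 0.18. Let go short of home it catches in a tooth. Its spring returns it to 0.
- ball_stand_mid (a point): Bystander: turned steel reference-ball stand, 56 mm across, 76 mm high; its middle. Not to be moved.
- jar_mid (a point): Bystander: grey screw-top jar, 60 mm across, 75 mm high; its middle. Not to be moved.
- driver_mid (a point): Bystander: screwdriver lying on the table, about 200 mm long; about its middle. Not to be moved.

How it is judged:
On the way, in this order (a step that is already met when the one before it is completed fails the run):
1. the pawl is flicked clear of the teeth while the drum is still wound (value of joint pawl above 0.125 rad and value of joint drum above 0.85 rad), for 0.1 s.
2. the drum is eased back past half way (value of joint drum below 0.5 rad).
3. the arm is home, bearing on the stop bolt, while the pawl is still held off (contact force between stop_lug and drum above 2 N and value of joint pawl above 0.125 rad), for 0.1 s.
At the end, for the whole second after the job is handed in: The drum is at rest with its arm bearing on the stop bolt (over 3 N, its spring alone gives more), and the pawl has dropped back into the teeth (below 0.125 rad; at rest it may lie on a tooth's slope) (contact force between stop_lug and drum above 3 N and value of joint drum below 0.32 rad and value of joint pawl below 0.125 rad and velocity of joint drum between -0.05 and 0.05 rad/s); the robot touches nothing.
It fails at once if the drum snaps back (faster than 1 rad/s) (velocity of joint drum below -1 rad/s).
It fails at once if the pawl is forced (more than 16 N on it) (contact force between the fingers and pawl above 16 N).
It fails at once if the handle is forced (more than 25 N on it) (contact force between the fingers and handle above 25 N).
It fails at once if a bystander is moved (distance of any of ball_stand_mid, jar_mid, driver_mid from where it was at the start of the episode above 0.02 m).
It also fails if it takes over 61 s, if anything falls off the work surface, if the arm or the gripper's body presses on something with over 40 N, if the wrist force passes 120 N, or if a joint passes its speed limit or range.

## Working session

There is one attempt and no reset: what is moved stays moved. The work goes in short steps, Python scripts to look and compute and a tool call to move; the robot and the scene stay as the last step left them, time stands still between calls to the robot, and variables do not carry over. Pictures are saved under pics/ and viewed, about 8 in all and at most 12, crops included, and the job is handed in when it is done.

Besides the shell and the picture viewer there is one more tool, called as name([rows], argument=value, ...), one row to a line, values as JSON. jog_arm: Moves the arm, as the interface text tells. Its arguments: {"type":"object","properties":{"moves":{"type":"array","items":{"type":"array","items":{"type":"number"}}},"newtons":{"type":"number"}},"required":["moves"]}

```bash
mkdir -p pics; ls
python3 - <<'E'
from rig import bot
import cv2,numpy as np
for c in ["top","side"]:
    im=bot.capture(c); cv2.imwrite(f"pics/{c}0.png",im)
    for t in ["drum_axis","handle_grip","tail_grip","pawl_pivot","stop_lug","pawl_nose","fixture","ball_stand_mid","jar_mid","driver_mid"]:
        r=bot.boxes_of(c,t)
        print(c,t,[(np.round(d["location"],3).tolist(),round(d["p"],2)) for d in r[:2]])
s=bot.sense(); print(s)
E
```

```text
pics
top drum_axis [([0.695, 0.056, 0.014], 0.68), ([0.561, -0.166, 0.02], 0.3)]
top handle_grip [([0.508, 0.131, 0.138], 0.63), ([0.556, 0.136, 0.051], 0.18)]
top tail_grip [([0.559, 0.137, 0.048], 0.72)]
top pawl_pivot [([0.558, 0.137, 0.052], 0.5)]
top stop_lug [([0.604, 0.152, 0.074], 0.62), ([0.679, 0.281, 0.018], 0.59)]
top pawl_nose [([0.56, 0.137, 0.045], 0.65), ([0.606, 0.152, 0.076], 0.53)]
top fixture [([0.555, 0.137, 0.045], 0.74), ([0.702, 0.056, 0.016], 0.59)]
top ball_stand_mid [([0.682, 0.28, 0.02], 0.88)]
top jar_mid [([0.55, 0.307, 0.074], 0.95)]
top driver_mid [([0.56, -0.168, 0.02], 0.79)]
side drum_axis [([0.679, 0.013, 0.016], 0.58)]
side handle_grip [([0.511, 0.132, 0.106], 0.58)]
side tail_grip [([0.532, 0.161, 0.098], 0.48), ([0.544, 0.299, 0.05], 0.29)]
side pawl_pivot [([0.528, 0.156, 0.097], 0.65)]
side stop_lug [([0.607, 0.148, 0.071], 0.65), ([0.683, 0.011, 0.016], 0.2)]
side pawl_nose [([0.531, 0.156, 0.096], 0.5)]
side fixture [([0.683, 0.011, 0.017], 0.9)]
side ball_stand_mid [([0.685, 0.276, 0.036], 0.75)]
side jar_mid [([0.545, 0.301, 0.056], 0.75)]
side driver_mid [([0.553, -0.178, 0.022], 0.88)]
{'clock': 1.1, 'joints': array([ 9.81509939e-01,  5.27542980e-01,  1.43271747e+00,  1.01067183e-05,
        1.18138601e+00, -1.78473152e-01]), 'joint_vel': array([ 0.00153927,  0.00053655, -0.00068828, -0.00083425, -0.00029178,
        0.00150803]), 'tau': array([ 2.82111805e-04, -4.40031838e+01, -1.76987010e+01,  6.35245023e-02,
        5.04344003e-02, -2.46651297e-06]), 'tool_pos': array([0.24953501, 0.57299218, 0.22251639]), 'tool_rot': array([[-9.16794824e-01,  3.99358548e-01, -3.76802355e-05],
       [ 3.99358550e-01,  9.16794823e-01, -3.95397657e-05],
       [ 1.87545014e-05, -5.12977767e-05, -9.99999999e-01]]), 'ft_force': array([ 0.39949451, -0.40482153,  0.33875318]), 'moment': array([-0.00710254, -0.04228065,  0.02556006]), 'width': 1.003747879193634}
```

Run:
```python
import cv2
from rig import bot
import numpy as np
a=cv2.imread("pics/top0.png");cv2.imwrite("pics/top0c.png",a)
K=bot.camera_info("top");print(K["mtx"],np.round(K["world_from_camera"],3).tolist())
K=bot.camera_info("side");print(K["mtx"],np.round(K["world_from_camera"],3).tolist())
```

```text
[[452.72055646   0.         317.67875498]
 [  0.         452.72055646 211.53246252]
 [  0.           0.           1.        ]] [[-0.027, -0.98, 0.2, 0.439], [-1.0, 0.025, -0.012, 0.074], [0.007, -0.2, -0.98, 1.003], [0.0, 0.0, 0.0, 1.0]]
[[447.06874237   0.         322.37912824]
 [  0.         447.06874237 202.62221367]
 [  0.           0.           1.        ]] [[0.883, -0.224, 0.412, 0.257], [-0.469, -0.423, 0.775, -0.653], [0.0, -0.878, -0.479, 0.512], [0.0, 0.0, 0.0, 1.0]]
```

View pics/top0.png

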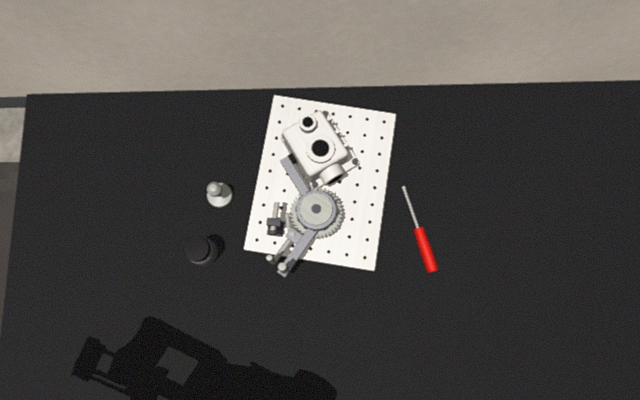

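View pics/side0.png

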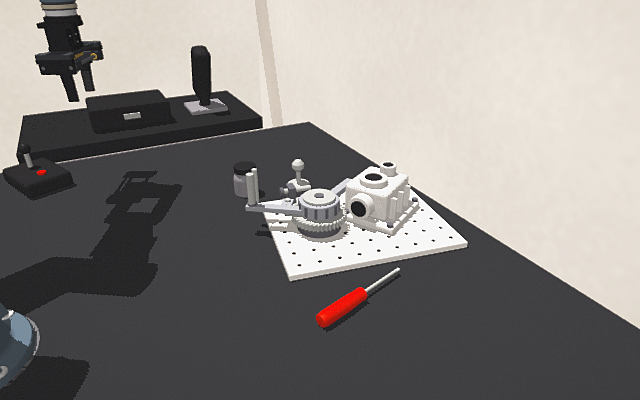

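Top view: drum centre about (316,209), handle top (282,268), pawl post top (269,258), lug about (276,222). The side view agrees, with both posts free-standing near (250,187).

```bash
cat > h.py <<'E'
import numpy as np,cv2
from rig import bot
def ray(cam,px,z):
    I=bot.camera_info(cam);K=I["mtx"];T=I["world_from_camera"]
    d=T[:3,:3]@np.linalg.solve(K,[px[0],px[1],1.]);o=T[:3,3]
    return o+d*(z-o[2])/d[2]
def wray(s,px,z):
    I=bot.camera_info("wrist");K=I["mtx"];T=I["tool_from_camera"]
    u=np.array([(px[0]-K[0,2])/K[0,0],(px[1]-K[1,2])/K[1,1]]);t=np.hypot(*u)
    d=np.r_[u/max(t,1e-9)*np.sin(t),np.cos(t)]
    R=s["tool_rot"];o=R@T[:3,3]+s["tool_pos"];d=R@T[:3,:3]@d
    return o+d*(z-o[2])/d[2]
E
python3 - <<'E'
from h import *
im=cv2.imread("pics/top0.png")
cv2.imwrite("pics/crop.png",cv2.resize(im[150:290,230:370],(700,700),interpolation=cv2.INTER_CUBIC))
D=ray("top",(316,209),.09);H=ray("top",(282,268),.136);P=ray("top",(269,258),.133)
print(D,H,P,np.linalg.norm((H-D)[:2]),np.linalg.norm((P-D)[:2]),np.linalg.norm((H-P)[:2]))
print(np.round(bot.camera_info("wrist")["tool_from_camera"],3),bot.camera_info("wrist")["mtx"])
E
```

```text
[0.63087778 0.06645693 0.09      ] [0.50803199 0.13464002 0.136     ] [0.52804286 0.15958116 0.133     ] 0.14049918580815401 0.13873407094124446 0.031976482400878366
[[ 0.    -0.964 -0.264  0.072]
 [ 1.     0.     0.     0.001]
 [-0.    -0.264  0.964 -0.16 ]
 [ 0.     0.     0.     1.   ]] [[309.70691629   0.         323.37278835]
 [  0.         309.70691629 192.8011331 ]
 [  0.           0.           1.        ]]
```

View pics/crop.png

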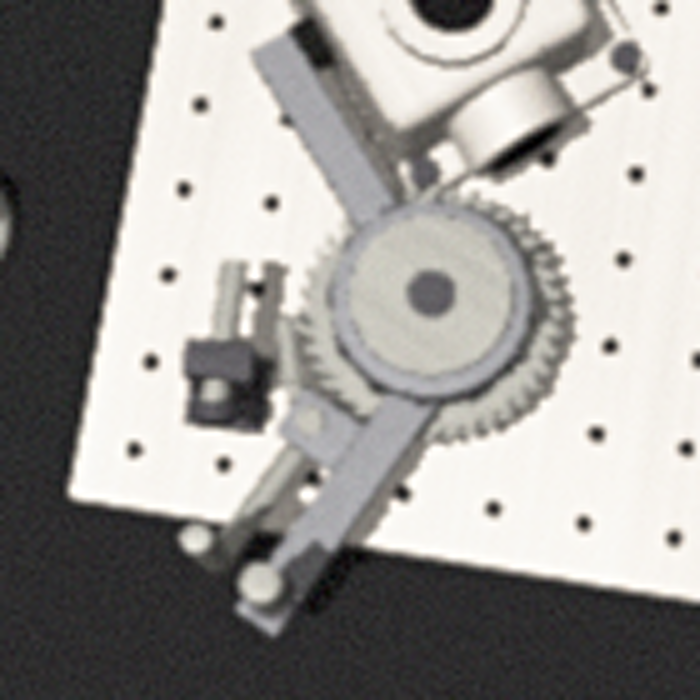

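Ray-cast distances (140, 139 and 32 mm) match the given geometry. I'm working out the approach next.

```bash
cat >> h.py <<'E'
def plan(s,mid,ang,z):
    """total shift in current tool axes; turn about tool z to bring tool y to world angle ang"""
    R=s["tool_rot"];d=np.r_[mid,z]-s["tool_pos"]
    a=np.arctan2(R[1,1],R[0,1]);t=-(ang-a)
    return np.round(R.T@d,4),round(t,4)
E
python3 - <<'E'
from h import *
s=bot.sense();H=np.array([.508,.1345]);P=np.array([.528,.1596]);u=P-H
print(plan(s,(H+P)/2,np.arctan2(u[1],u[0]),.22))
E
```

```text
(array([-0.4162, -0.2833,  0.0025]), np.float64(0.262))
```

jog_arm([
  [0,0,0,-0.0378,-0.0258,0,1],
  [0,0,0,-0.0378,-0.0258,0,1],
  [0,0,0,-0.0378,-0.0258,0,1],
  [0,0,0,-0.0378,-0.0258,0,1],
  [0,0,0,-0.0378,-0.0258,0,1],
  [0,0,0,-0.0378,-0.0258,0,1],
  [0,0,0,-0.0378,-0.0258,0,1],
  [0,0,0,-0.0378,-0.0258,0,1],
  [0,0,0,-0.0378,-0.0258,0,1],
  [0,0,0,-0.0378,-0.0258,0,1],
  [0,0,0,-0.0378,-0.0258,0,1],
  [0,0,0,0,0,0,1],
], newtons=5)

```text
clock: 2.3
tool_pos: [0.5216, 0.1421, 0.223]
tool_rot: [[-0.914, 0.405, 0.004], [0.405, 0.914, -0.002], [-0.005, 0.0, -1.0]]
ft_force: [0.8, 0.4, -0.4]
width: 0.999
```

jog_arm([
  [0,0,0.13,0,0,0,1],
  [0,0,0.132,0,0,0,1],
  [0,0,0,0,0,0,1],
  [0,0,0,0,0,0,1],
])

```text
clock: 2.7
tool_pos: [0.5171, 0.1473, 0.2226]
tool_rot: [[-0.784, 0.621, -0.0], [0.621, 0.784, 0.0], [0.0, -0.0, -1.0]]
ft_force: [-0.3, 0.4, -0.4]
width: 0.997
```

Run:
```python
from h import *
s=bot.sense();im=bot.capture("wrist")
cv2.imwrite("pics/w1.png",im)
print(s["clock"],s["tool_pos"],s["tool_rot"][:2,1],s["joints"])
for t in ["drum_axis","handle_grip","tail_grip"]:
    print(t,[(np.round(d["location"],4).tolist(),round(d["p"],2)) for d in bot.boxes_of("wrist",t)[:2]])
    print([(np.argwhere(d["mask"]).mean(0)[::-1],d["mask"].sum(),d["p"]) for d in bot.trace("wrist",t)[:2]])
```

```text
2.7 [0.51706972 0.14725889 0.22261519] [0.62051968 0.78419087] [ 6.94489951e-02  4.10197553e-01  1.65171344e+00  8.45979522e-05
  1.07981349e+00 -8.31981995e-01]
drum_axis [([0.5935, 0.1133, 0.0171], 0.6)]
[(array([337.07273898, 241.40096556]), np.int64(15535), 0.85)]
handle_grip [([0.5078, 0.1406, 0.1305], 0.97)]
[(array([310.58633776, 190.76091082]), np.int64(527), 0.63)]
tail_grip [([0.5498, 0.1461, 0.0476], 0.78)]
[(array([344.14268868, 206.68867925]), np.int64(848), 0.95)]
```

View pics/w1.png

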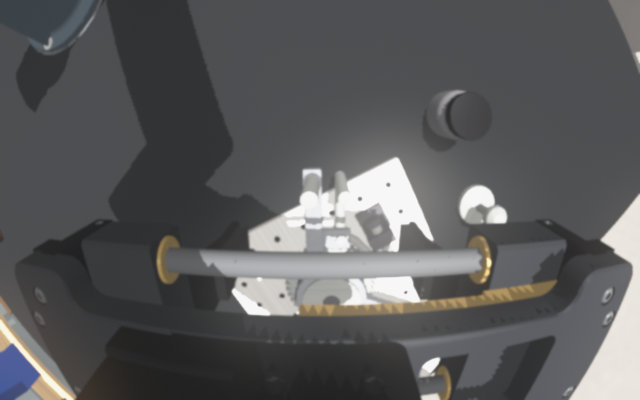

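The wrist view shows both posts between the fingers: handle about (311,195), pawl post about (341,200). I'll zoom in on their tops.

Run:
```python
from h import *
im=cv2.imread("pics/w1.png")
cv2.imwrite("pics/w1c.png",cv2.resize(im[155:245,280:380],(800,720),interpolation=cv2.INTER_CUBIC))
```

```text
(no output)
```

View pics/w1c.png

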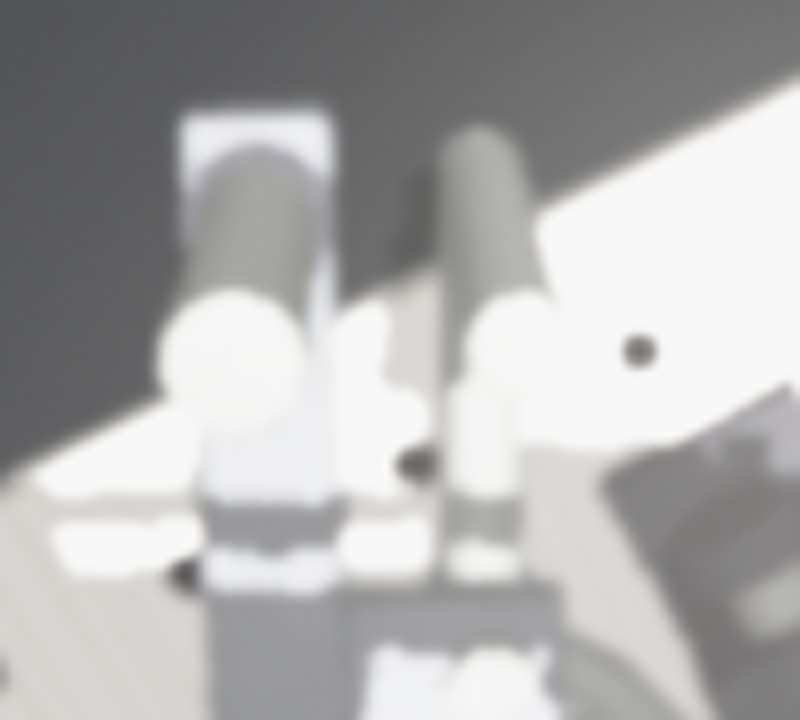

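Handle top circle is at about (308.9,200.1) and pawl post top at about (345,198).

Run:
```python
from h import *
s=bot.sense()
H=wray(s,(308.9,200.1),.136);P=wray(s,(345,197.9),.133);print(H,P,np.linalg.norm((H-P)[:2]))
R=s["tool_rot"]
for q in (H,P): print(R.T@(q-s["tool_pos"]))
D=wray(s,(328,298),.09);print(D)
u=P-H;print(plan(s,((H+P)/2)[:2],np.arctan2(u[1],u[0]),.09))
```

```text
[0.51196891 0.13665024 0.136     ] [0.52999403 0.16096532 0.133     ] 0.030267608192054006
[-0.00215155 -0.01137624  0.08657152]
[-0.00111888  0.01887379  0.08957112]
[0.62409669 0.06956966 0.09      ]
(array([-0.0016,  0.0037,  0.1326]), np.float64(-0.0341))
```

jog_arm([
  [0,0,0,-0.001,0.0025,0.03,1],
  [0,0,0,0,0,0.035,1],
  [0,0,0,0,0,0.035,1],
  [0,0,0,0,0,0.0325,1],
  [0,0,0,0,0,0,1],
  [0,0,0,0,0,0,1],
])

```text
clock: 3.65
tool_pos: [0.5198, 0.1481, 0.0901]
tool_rot: [[-0.782, 0.623, -0.001], [0.623, 0.782, -0.0], [0.001, -0.001, -1.0]]
ft_force: [0.9, 0.0, 0.5]
width: 1.005
```

jog_arm([
  [0,0,0,0,0,0,0.3],
  [0,0,0,0,0,0,0.25],
  [0,0,0,0,0,0,0.2],
  [0,0,0,0,0,0,0.15],
  [0,0,0,0,0,0,0.12],
  [0,0,0,0,0,0,0.12],
], newtons=5)

```text
clock: 4.25
tool_pos: [0.5198, 0.1481, 0.0903]
tool_rot: [[-0.782, 0.623, 0.0], [0.623, 0.782, 0.0], [-0.0, 0.0, -1.0]]
ft_force: [-0.0, -0.5, 0.8]
width: 0.588
```

jog_arm([
  [0,0,0,0,0,0,0.1],
  [0,0,0,0,0,0,0.08],
  [0,0,0,0,0,0,0.06],
  [0,0,0,0,0,0,0.06],
])

```text
clock: 4.65
tool_pos: [0.5197, 0.1481, 0.09]
tool_rot: [[-0.782, 0.623, -0.0], [0.623, 0.782, -0.0], [0.0, -0.0, -1.0]]
ft_force: [-1.2, 0.1, 0.1]
width: 0.53
```

jog_arm([
  [0,0,0,0,0,0,0.03],
  [0,0,0,0,0,0,0],
  [0,0,0,0,0,0,-0.1],
  [0,0,0,0,0,0,-0.1],
])

```text
clock: 5.05
tool_pos: [0.5195, 0.1479, 0.09]
tool_rot: [[-0.782, 0.623, -0.001], [0.623, 0.782, -0.0], [0.0, -0.001, -1.0]]
ft_force: [-1.5, -1.2, 0.2]
width: 0.499
```

jog_arm([
  [0,0,0,0,0,0,-0.1],
  [0,0,0,0,0.001,0,-0.1],
  [0,0,0,0,0.001,0,-0.1],
  [0,0,0,0,0,0,-0.1],
], newtons=7)

```text
clock: 5.45
tool_pos: [0.5197, 0.1486, 0.0899]
tool_rot: [[-0.783, 0.623, -0.003], [0.623, 0.783, -0.002], [0.001, -0.003, -1.0]]
ft_force: [-2.3, -5.9, 1.7]
width: 0.498
```

jog_arm([
  [0,0,0,0,0.001,0,-0.1],
  [0,0,0,0,0.001,0,-0.1],
  [0,0,0,0,0,0,-0.1],
  [0,0,0,0,0,0,-0.1],
])

```text
clock: 5.85
tool_pos: [0.5201, 0.1495, 0.0898]
tool_rot: [[-0.783, 0.622, -0.005], [0.622, 0.783, -0.003], [0.002, -0.006, -1.0]]
ft_force: [-4.4, -8.0, 2.9]
width: 0.504
```

jog_arm([
  [0,0,0,0,0.001,0,-0.1],
  [0,0,0,0,0.001,0,-0.1],
  [0,0,0,0,0,0,-0.1],
  [0,0,0,0,0,0,-0.1],
], newtons=8)

```text
clock: 6.25
tool_pos: [0.5207, 0.1506, 0.0898]
tool_rot: [[-0.783, 0.622, -0.006], [0.622, 0.783, -0.004], [0.002, -0.007, -1.0]]
ft_force: [-4.5, -9.1, 4.2]
width: 0.507
```

jog_arm([
  [0,0,0,0,0.001,0,-0.1],
  [0,0,0,0,0,0,-0.1],
  [0,0,0,0,0,0,-0.1],
])

```text
clock: 6.55
tool_pos: [0.5212, 0.1514, 0.0897]
tool_rot: [[-0.783, 0.622, -0.007], [0.622, 0.783, -0.004], [0.003, -0.007, -1.0]]
ft_force: [-6.1, -9.1, 3.0]
width: 0.511
```

jog_arm([
  [0,0,0,0,0,0,-0.5],
  [0,0,0,0,0,0,-0.5],
], newtons=10)

```text
clock: 6.75
tool_pos: [0.5202, 0.1514, 0.0897]
tool_rot: [[-0.783, 0.622, -0.009], [0.622, 0.783, -0.004], [0.004, -0.009, -1.0]]
ft_force: [-6.9, -8.9, 5.7]
width: 0.4
```

jog_arm([
  [0,0,0,0,0,0,-0.5],
  [0,0,0,0,-0.001,0,-0.5],
  [0,0,0,0,-0.001,0,-0.5],
  [0,0,0,0,0,0,-0.5],
], newtons=12)

```text
clock: 7.15
tool_pos: [0.5193, 0.15, 0.0898]
tool_rot: [[-0.783, 0.622, -0.008], [0.622, 0.783, -0.004], [0.004, -0.008, -1.0]]
ft_force: [-6.0, -8.9, 4.1]
width: 0.383
```

jog_arm([
  [0,0,-0.01,0,-0.0014,0,-0.5],
  [0,0,-0.02,0,-0.0028,0,-0.5],
  [0,0,-0.02,0,-0.0028,0,-0.5],
  [0,0,-0.02,0,-0.0028,0,-0.5],
  [0,0,-0.02,0,-0.0028,0,-0.5],
  [0,0,-0.02,0,-0.0028,0,-0.5],
  [0,0,0,0,0,0,-0.5],
])

```text
clock: 7.85
tool_pos: [0.5111, 0.1373, 0.0898]
tool_rot: [[-0.847, 0.532, -0.006], [0.532, 0.847, -0.004], [0.003, -0.006, -1.0]]
ft_force: [-4.6, -9.0, 4.0]
width: 0.379
```

```bash
cat >> h.py <<'E'
def stat(D=np.array([.631,.0665])):
    s=bot.sense();R=s["tool_rot"];r=s["tool_pos"][:2]-D
    print(s["clock"],"r",np.linalg.norm(r),"polar",np.arctan2(r[1],r[0]),"xdir",np.arctan2(R[1,0],R[0,0]),"F tool",R.T@s["ft_force"],"w mm",s["width"]*87)
E
python3 -c "
from h import *
stat();stat(np.array([.628,.068]))"
```

```text
7.85 r 0.13928689090284072 polar 2.607981325859179 xdir 2.580676890195115 F tool [ -0.91582549 -10.09073025  -3.9604893 ] w mm 33.00713142117913
7.85 r 0.13594119683511285 polar 2.606256505346439 xdir 2.580676890195115 F tool [ -0.91582549 -10.09073025  -3.9604893 ] w mm 33.00713142117913
```

jog_arm([
  [0,0,-0.03,0,-0.0042,0,-0.5],
  [0,0,-0.03,0,-0.0042,0,-0.5],
  [0,0,-0.03,0,-0.0042,0,-0.5],
  [0,0,-0.03,0,-0.0042,0,-0.5],
  [0,0,-0.03,0,-0.0042,0,-0.5],
  [0,0,-0.03,0,-0.0042,0,-0.5],
  [0,0,-0.03,0,-0.0042,0,-0.5],
  [0,0,-0.03,0,-0.0042,0,-0.5],
  [0,0,0,0,0,0,-0.5],
])

```text
clock: 8.75
tool_pos: [0.4981, 0.1073, 0.0898]
tool_rot: [[-0.949, 0.316, -0.002], [0.316, 0.949, -0.003], [0.001, -0.004, -1.0]]
ft_force: [-2.2, -8.7, -0.2]
width: 0.38
```

```bash
python3 -c "
from h import *
stat()"
```

```text
8.75 r 0.13901381507542437 polar 2.843754604531171 xdir 2.820343063945423 F tool [-0.70933066 -8.94541905  0.19294702] w mm 33.0177199944402
```

jog_arm([
  [0,0,-0.03,0,-0.0042,0,-0.5],
  [0,0,-0.03,0,-0.0042,0,-0.5],
  [0,0,-0.03,0,-0.0042,0,-0.5],
  [0,0,-0.03,0,-0.0042,0,-0.5],
  [0,0,-0.03,0,-0.0042,0,-0.5],
  [0,0,-0.03,0,-0.0042,0,-0.5],
  [0,0,-0.03,0,-0.0042,0,-0.5],
  [0,0,-0.03,0,-0.0042,0,-0.5],
  [0,0,0,0,0,0,-0.5],
], newtons=11)

```text
clock: 9.65
tool_pos: [0.4925, 0.0748, 0.0899]
tool_rot: [[-0.997, 0.081, 0.001], [0.081, 0.997, -0.003], [-0.001, -0.002, -1.0]]
ft_force: [-0.5, -8.2, -1.3]
width: 0.381
```

```bash
python3 -c "
from h import *
stat()"
```

```text
9.65 r 0.13876574443117123 polar 3.081811410750152 xdir 3.0600130348249737 F tool [-0.21983948 -8.25165305  1.3648132 ] w mm 33.11932335431306
```

jog_arm([
  [0,0,-0.02,0,-0.0028,0,-0.5],
  [0,0,-0.02,0,-0.0028,0,-0.5],
  [0,0,-0.02,0,-0.0028,0,-0.5],
  [0,0,-0.02,0,-0.0028,0,-0.5],
  [0,0,0,0,0,0,-0.5],
], newtons=10)

```text
clock: 10.15
tool_pos: [0.4924, 0.0638, 0.0899]
tool_rot: [[-1.0, 0.002, 0.002], [0.002, 1.0, -0.002], [-0.002, -0.002, -1.0]]
ft_force: [-0.6, -7.4, -3.6]
width: 0.38
```

jog_arm([
  [0,0,-0.01,0,-0.0014,0,-0.5],
  [0,0,-0.01,0,-0.0014,0,-0.5],
  [0,0,-0.01,0,-0.0014,0,-0.5],
  [0,0,0,0,0,0,-0.5],
])

```text
clock: 10.55
tool_pos: [0.4925, 0.0597, 0.0899]
tool_rot: [[-1.0, -0.028, 0.002], [-0.028, 1.0, -0.002], [-0.002, -0.002, -1.0]]
ft_force: [0.8, -7.2, -3.8]
width: 0.38
```

jog_arm([
  [0,0,-0.01,0,-0.0014,0,-0.5],
  [0,0,-0.01,0,-0.0014,0,-0.5],
  [0,0,-0.01,0,-0.0014,0,-0.5],
  [0,0,0,0,0,0,-0.5],
])

```text
clock: 10.95
tool_pos: [0.4928, 0.0556, 0.0899]
tool_rot: [[-0.998, -0.058, 0.002], [-0.058, 0.998, -0.002], [-0.002, -0.002, -1.0]]
ft_force: [0.1, -7.7, -3.1]
width: 0.382
```

```bash
python3 -c "
from h import *
stat()"
```

```text
10.95 r 0.1386273398445392 polar -3.0625868764276634 xdir -3.083489257432722 F tool [ 0.32261784 -7.71835731  3.06832599] w mm 33.26057334720894
```

jog_arm([
  [0,0,-0.01,0,-0.0014,0,-0.5],
  [0,0,-0.01,0,-0.0014,0,-0.5],
  [0,0,-0.01,0,-0.0014,0,-0.5],
  [0,0,0,0,0,0,-0.5],
])

```text
clock: 11.35
tool_pos: [0.4928, 0.0535, 0.09]
tool_rot: [[-0.996, -0.086, 0.002], [-0.086, 0.996, 0.001], [-0.002, 0.001, -1.0]]
ft_force: [3.2, 2.6, -5.1]
width: 0.382
```

The load has left the handle and reversed to about 2 N, and motion has stopped, so the arm is home. I'll hold briefly, centre the force, then open and lift.

jog_arm([
  [0,0,0,0,0,0,-0.5],
  [0,0,0,0,0.001,0,-0.5],
  [0,0,0,0,0,0,-0.5],
  [0,0,0,0,0,0,-0.5],
])

```text
clock: 11.75
tool_pos: [0.4926, 0.0538, 0.09]
tool_rot: [[-0.996, -0.087, 0.002], [-0.087, 0.996, -0.0], [-0.002, -0.001, -1.0]]
ft_force: [5.5, -0.2, -7.4]
width: 0.378
```

```bash
python3 -c "
from h import *
stat()"
```

```text
11.75 r 0.1389459642220372 polar -3.0503392111699825 xdir -3.0541204804016986 F tool [-5.43387039 -0.66418557  7.44276427] w mm 32.9190447275284
```

jog_arm([
  [0,0,0,0,0,0,-0.1],
  [0,0,0,0,0,0,0.1],
  [0,0,0,0,0,0,0.3],
  [0,0,0,0,0,0,0.6],
  [0,0,0,0,0,0,0.9],
  [0,0,0,0,0,0,0.9],
  [0,0,0,0,0,0,0.9],
  [0,0,0,0,0,0,0.9],
])

```text
clock: 12.55
tool_pos: [0.4914, 0.0539, 0.09]
tool_rot: [[-0.996, -0.087, -0.001], [-0.087, 0.996, -0.0], [0.001, -0.0, -1.0]]
ft_force: [0.0, 0.1, -0.2]
width: 0.932
```

```bash
python3 -c "
from h import *
stat()"
```

```text
12.55 r 0.14021743193420735 polar -3.051347454557229 xdir -3.054383838202093 F tool [-0.04589439  0.0568826   0.17920523] w mm 81.12363649359938
```

Free with no force on the tool. I'll lift and check the result.

jog_arm([
  [0,0,0,0,0,-0.03,0.9],
  [0,0,0,0,0,-0.04,0.9],
  [0,0,0,0,0,-0.04,0.9],
  [0,0,0,0,0,-0.04,0.9],
  [0,0,0,0.04,0,0,0.9],
  [0,0,0,0.04,0,0,0.9],
  [0,0,0,0,0,0,0.9],
  [0,0,0,0,0,0,0.9],
])

```text
clock: 13.35
tool_pos: [0.4112, 0.047, 0.2403]
tool_rot: [[-0.996, -0.087, 0.001], [-0.087, 0.996, -0.0], [-0.001, -0.0, -1.0]]
ft_force: [-0.4, 0.1, 0.0]
width: 0.95
```

Run:
```python
from h import *
a=bot.capture("top");b=bot.capture("side")
f=lambda m:cv2.resize(m,(400,400),interpolation=cv2.INTER_CUBIC)
cv2.imwrite("pics/end.png",np.hstack([f(a[150:290,230:370]),f(b[130:290,180:340])]))
```

```text
(no output)
```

View pics/end.png

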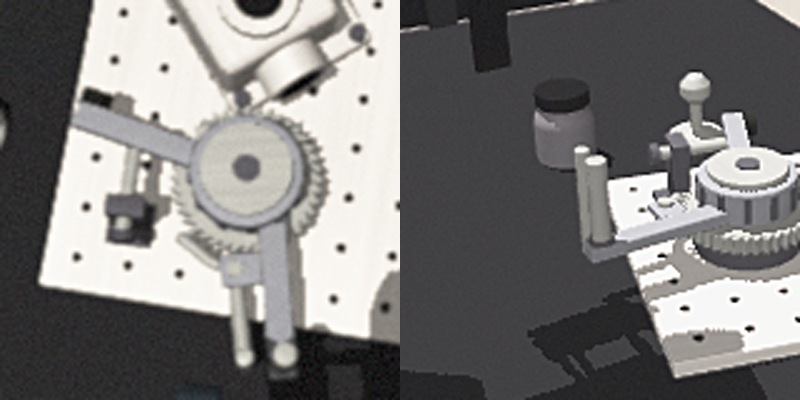

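The picture shows the drum's arm lying on the bolt at about (125,115), and the posts have spread to roughly 29 mm, so the pawl has dropped back.

```bash
python3 -c "
from rig import bot
print(bot.job_done())"
```

```text
the job is handed in; nothing more can be done
None
```

The ratchet clamp is released and the job is handed in, at about 13.5 s on the clock; no verdict was reported.

**What I did:**
- I took both posts in one grip and wound the handle on about 4 mm until it carried the drum's load, roughly 10–11 N.
- I then squeezed the pawl fully off the teeth (opening 33 mm) with 10–12 N of grip.
- I eased the drum back in steps of at most 0.3 rad/s. Home showed when the load on the handle fell from 7.7 N to nothing and reversed to about 2 N.
- I held it there about 0.5 s with the pawl still off, then opened the fingers and lifted clear.

**Last checks:**
- **Arm:** The tool force was about zero after opening, and the robot was clear of everything. In the final picture the arm lies at the stop bolt.
- **Pawl:** The posts have spread again to about 29 mm, against 32 mm fully engaged. The pawl is therefore probably resting on a tooth's slope at about 0.04 rad, under the 0.125 limit.
- **Bystanders:** The tool kept well clear of them on its path, and the jar and ball stand look undisturbed in the side view. I did not measure them again, and the screwdriver is outside the final crops.

**Disagreement:** The wrist and top cameras differed by 2–4 mm on the post positions. I settled it by feel while closing the gripper.

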